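# Set a kiln shelf with jar, lid, jug and witness cones

### The job

Set the kiln shelf in this order, everything upright: stand the lidless jar on the middle of the round setter disc, put its lid on it so that it sits fully home, stand the tall jug midway between the jar and the square prop, in line with them, and last put the stand of witness cones on the shelf squarely in front of the jug (on the robot's side), halfway from the jug to the shelf's front edge and with its long side parallel to that edge. Leave the short jug and the loose round prop where they are.

Things in the scene. Friction and masses are not known exactly. Their poses are not given: they have to be found in the camera images.
- shelf: (All sizes here in mm.) Kiln shelf: pale flat slab lying fixed on the table, 200 (x) x 300 (y) x 16 high. Origin at the centre of its underside; its top is 16 above the origin. Its -x long edge is the front, nearest the robot. Setter and square prop stand fixed on it at shelf x = +40, one at y = +100, the other at y = -100 (which varies), so midway between them is shelf (40, 0).
- setter: Setter: flat round disc of brownish fired clay, 80 diameter, 10 high, fixed on the kiln shelf. Origin at the centre of its underside, on the shelf's top; its own top is 10 higher (26 above the table).
- prop: Square prop: pale square post 36 x 36 x 60 high with a dark hole mark on top, fixed upright on the kiln shelf near the other end from the setter. Origin at the centre of its underside.
- jar: Jar: grey-brown clay, open at the top, straight round wall with no handle, 60 outer diameter, 70 high, wall 5 (mouth 50). Loose, upright on the table. Origin at the centre of its underside, z up.
- lid: The jar's lid: same clay, a disc 62 diameter and 6 thick with a round knob on top, 20 diameter and 24 high, to grip it by. Under the disc is a tapering plug 40 diameter at the disc, 34 at its foot, 8 deep, that goes into the jar's mouth with 5 to spare all round. Loose, lying knob up on its plug. Origin at the centre of the plug's foot: disc from 8 to 14 above it, knob from 14 to 38. Home on the jar its origin is 62 above the jar's.
- jug: Tall jug: same clay, straight round body 52 outer diameter and 95 high, open, wall 4. A loop handle sticks out 25 from the wall on its +y side (52 from the axis, 25 to 80 above the foot), a small lip at the rim on its -y side (9 out), so it is gripped across its x. Loose, upright. Origin at the centre of its underside.
- cones: Cone stand: clay bar 26 (x) x 70 (y) x 30 high with three small pale upright cones in a row on its top, 14 wide at the foot and 30 high (60 overall). Gripped across its 26 width. Loose, upright. Origin at the centre of its underside; its long side runs along its y.
- short_jug: Short jug, not to be moved: like the tall jug (52 diameter, handle at +y, 52 from the axis, lip at -y) but only 60 high. Loose, upright. Origin at the centre of its underside.
- spare: Spare prop, not to be moved: pale round post 36 diameter, 55 high, standing loose on the table. Origin at the centre of its underside.
Things that resemble listed ones, but are neither listed nor needed, are in the scene too. Leave any pink, purple or yellow look-alike of the cones alone.

How it is judged:
By the outcome, as a careful person would: the job done as asked, in the order asked, and still so for the second after the job is handed in, with the robot touching nothing.
It also fails if it takes over 102 s, if anything falls off the work surface, if the arm or the gripper's body presses on something with over 40 N, if the wrist force passes 120 N, or if a joint passes its speed limit or range.

### The arm

A 6-joint arm with a two-finger parallel gripper is mounted at the origin on the work surface. World frame = base frame: x ahead of the robot, y to its left, z up, the work surface at z = 0. Lengths are in mm, angles in degrees, forces in N, time in s.
With the tool pointing down it reaches from about 300 to 850 mm from the base axis. Payload 4.2 kg.
Tool frame: the origin (TCP) lies midway between the tips of the shut fingers; the grasp point (between the pads) lies env.grip_depth behind it (env.grip_depth is the distance from the TCP to the grasp point, in mm); z points along the fingers, y is the direction in which the jaws open and shut (so a half turn about z gives the same grasp; the last joint's range is limited). The gripper opens to 91 mm and grips with 3 to 60 N. Pads are 32 mm wide; open, the fingers measure 118 mm over their backs; the gripper's body (76 mm by 178 mm) begins 60 mm behind the grasp point.
Start: joints at [-69.442, 18.312, 89.639, -0, 72.044, -1.146], TCP at [212.643, -534.253, 213.976] pointing down, gripper open.
Joint ranges: [-177.97, 177.97], [-48.28, 115.42], [12.27, 149.76], [-77.06, 257.06], [2.81, 150.46], [-146.56, 146.56]. Speed limits (degrees/s): [147.25, 147.25, 180, 180, 180, 180].

### API

Orientations are given as [roll, pitch, yaw] about the fixed x, y, z axes, in that order (R = Rz(yaw) Ry(pitch) Rx(roll)).
In Python, from workcell import env, cams, spotter gives the robot as it stands.
- The arm moves only by the tool apply_moves, never from a script. Its argument "plan" is a list of rows, each an object with "jaw": the closure, from 0 (fully open) to 1 (shut); "delta_pos": the shift along the tool's x, y, z in mm, a list of three; "spin": the turn about the tool's z in rad. In form: [{"jaw": jaw, "delta_pos": [dx, dy, dz], "spin": spin}, ...]. A call has exactly 8 rows; each row is the pose to reach, as a shift and turn from the pose measured when the call began, along the tool's axes at that moment; what a row does not reach only later rows make up. A row lasts 1/8 s, in which the tool goes at most 62.5 mm and 10.7 degrees, less where a joint would pass 70% of its speed; a pose out of reach is approached as far as the arm can. A call with a gripper value outside its range is refused whole. The fingers move at their own pace and stop on an object; "squeeze" is the grip in N (left out, the last holds). Time passes only in rows, so rows that repeat a pose let the fingers close, or fill a call up. It gives the time, the measured TCP pose, the force and the opening at its end, in the units of the state.
- env.state(): the state, without advancing time (a new reading comes with each control period).
- cams.grab_frame(name): name is "side" or "top" or "wrist"; returns the picture (420x560x3 uint8, red, green, blue); there is no depth.
- cams.calibration(name): a dict with "camera_matrix" (3x3 intrinsics, pixels), "rvec" (rotation vector, rad) and "tvec" (3), from world to camera coordinates, as OpenCV has them. Camera axes: x right, y down, z forward; pixel columns grow to the right and rows downward; lengths in mm; the calibration is good to about 2 mm. A picture is of the moment at which its call begins: read the wrist's pose just before it. calibration takes no time and is no camera call; for the wrist camera it gives the pose at the moment of the call.
- env.job_done(): hands the job in, once; it reports no verdict.
Trained networks look in the newest picture that a camera, given by its name, has taken for a name from the list of things; names that differ only in an ending like _2 or _b are one class to them, and where a whole thing is asked for, a point or a joint stands for the part that bears it (a point fixed in the world has none). Each returns a list of dicts, best first, with "confidence" (0 to 1); they miss things now and then, are a little off and sometimes report something else, mostly with a low value. They report only what shows in the picture. A call takes as long as a camera call. They do not tell look-alikes from the thing itself.
- spotter.masks_of(camera, target): "region" (420x560 bool, what is visible of it) and "extent" ([left, top, right, bottom] in pixels, round what is visible of it).
The state is a dict: "time_s": time; "qpos": joint angles; "qvel": joint speeds; "effort": joint torques, N m; "ee_pos": TCP position; "ee_rot": TCP orientation; "force": force on the tool from outside, world axes, zero at the start; "torque": the same for the moment, N m; "gripper_width": finger opening in mm.
Only numpy, scipy, OpenCV 4.12 (cv2) and the standard library are available. Lean on these libraries where they do the work, as an engineer would, in place of code of your own. Each camera call takes 0.05 s, during which the arm holds its last target.

## Working session

There is one attempt and no reset: what is moved stays moved. The work goes in short steps, Python scripts to look and compute and a tool call to move; the robot and the scene stay as the last step left them, time stands still between calls to the robot, and variables do not carry over. Pictures are saved under pics/ and viewed, and the job is handed in when it is done.

Besides the shell and the picture viewer there is one more tool, called after "Call:" by a JSON object that holds its "method" and its "body", one argument or row to a line. apply_moves: Moves the arm, as the interface text tells. Its arguments: {"type":"object","properties":{"plan":{"type":"array"},"squeeze":{"type":"number"}},"required":["plan"]}

```bash
ls; mkdir -p pics; python3 - <<'E'
from workcell import env, cams, spotter
import cv2, numpy as np
print(env.state(), env.grip_depth)
for n in ["side","top","wrist"]:
    im=cams.grab_frame(n); cv2.imwrite(f"pics/{n}0.png",im[:,:,::-1])
    c=cams.calibration(n); print(n,c)
E
```

```text
pics
{'time_s': 0.0, 'qpos': array([-6.94421981e+01,  1.83516296e+01,  8.97056919e+01,  1.04077064e-03,
        7.20430820e+01, -1.14763731e+00]), 'qvel': array([ 0.04079826,  0.02951932,  0.03771051,  0.09264937, -0.01628193,
       -0.03690724]), 'effort': array([ 4.53668545e-04, -4.12453759e+01, -2.31981486e+01,  7.29840738e-02,
        4.57302493e-02, -1.32329283e-04]), 'ee_pos': array([ 212.47102798, -533.77071875,  213.12522886]), 'ee_rot': array([-1.79899636e+02, -3.00026190e-03,  2.17051149e+01]), 'force': array([ 0.1130272 , -0.08213017, -0.34199897]), 'torque': array([-0.02422817,  0.07200217, -0.00420707]), 'gripper_width': 90.95825209578476} 18.8
side {'camera_matrix': array([[467.51277582,   0.        , 281.44794561],
       [  0.        , 467.51277582, 198.56877574],
       [  0.        ,   0.        ,   1.        ]]), 'rvec': array([ 0.96024508, -2.4693817 ,  1.0764631 ]), 'tvec': array([378.8911218 , 294.19469868, 968.92590207])}
top {'camera_matrix': array([[421.86799687,   0.        , 278.76946722],
       [  0.        , 421.86799687, 209.65102932],
       [  0.        ,   0.        ,   1.        ]]), 'rvec': array([ 2.1567284 , -2.10170808,  0.17340784]), 'tvec': array([ -59.81045986,  514.87040843, 1182.89340346])}
wrist {'camera_matrix': array([[295.77984492,   0.        , 282.623727  ],
       [  0.        , 295.77984492, 207.60496812],
       [  0.        ,   0.        ,   1.        ]]), 'rvec': array([-2.39249494,  1.62102383,  0.24057121]), 'tvec': array([-574.68473569,  -33.08740229,  391.91464235])}
```

View pics/top0.png

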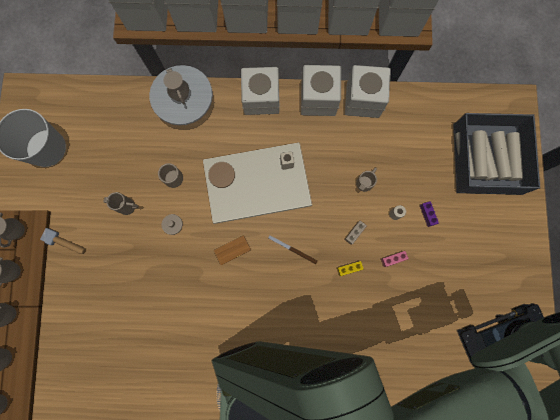

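View pics/side0.png

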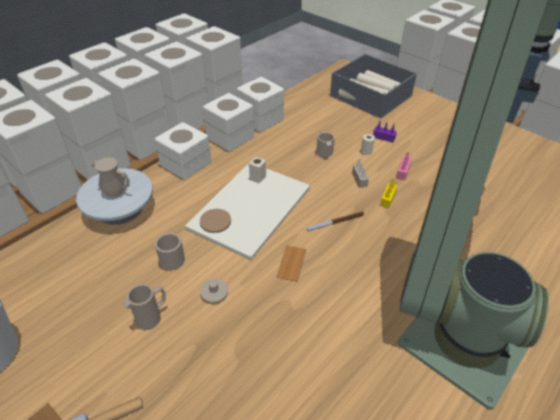

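View pics/wrist0.png

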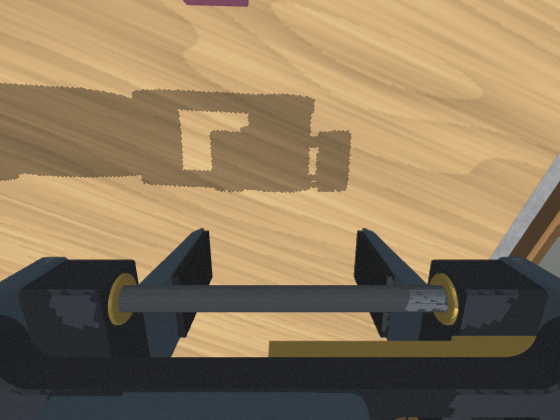

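```bash
cat > h.py <<'E'
from workcell import env, cams, spotter
import cv2, numpy as np
from scipy.optimize import minimize
def cal(n):
    c=cams.calibration(n); return c["camera_matrix"],np.array(c["rvec"],float),np.array(c["tvec"],float)
def proj(c,P): return cv2.projectPoints(np.asarray(P,float).reshape(-1,1,3),c[1],c[2],c[0],None)[0].reshape(-1,2)
def back(c,uv,z):
    R=cv2.Rodrigues(c[1])[0]; C=-R.T@c[2]; d=R.T@np.linalg.inv(c[0])@np.array([uv[0],uv[1],1.]); s=(z-C[2])/d[2]; return (C+s*d)
a=np.linspace(0,2*np.pi,40,endpoint=False)
def cyl(r0,r1,z0,z1): return np.vstack([np.c_[r0*np.cos(a),r0*np.sin(a),0*a+z0],np.c_[r1*np.cos(a),r1*np.sin(a),0*a+z1]])
def box(x,y,z0,z1,cx=0,cy=0): return np.array([[cx+i*x/2,cy+j*y/2,k] for i in(-1,1) for j in(-1,1) for k in(z0,z1)])
# handles: loop 26..52 in +y, z 25..80
M={'jar':[cyl(30,30,0,70)],'lid':[cyl(17,20,0,8),cyl(31,31,8,14),cyl(10,10,14,38)],
'jug':[cyl(26,26,0,95),box(10,32,25,80,0,36),box(12,12,83,95,0,-29)],
'short_jug':[cyl(26,26,0,60),box(10,32,15,50,0,36),box(12,12,50,60,0,-29)],
'cones':[box(26,70,0,30)]+[np.vstack([cyl(7,2,30,60)+[0,d,0]]) for d in(-22,0,22)],
'setter':[cyl(40,40,0,10)],'prop':[box(36,36,0,60)],'shelf':[box(200,300,0,16)],'spare':[cyl(18,18,0,55)]}
def render(name,c,pose,z0=0,S=4):
    x,y,t=pose; R=np.array([[np.cos(t),-np.sin(t),0],[np.sin(t),np.cos(t),0],[0,0,1]])
    im=np.zeros((420*S,560*S),np.uint8)
    for p in M[name]:
        q=proj(c,p@R.T+[x,y,z0]); h=cv2.convexHull(((q+.5)*S).astype(np.float32))
        cv2.fillConvexPoly(im,np.round(h*16).astype(np.int32),255,shift=4)
    return cv2.resize(im,(560,420),interpolation=cv2.INTER_AREA)/255.
def fit(name,views,pose0,z0=0,yaw=True):
    # views: list of (calib, mask)
    def cost(p):
        return sum(np.abs(render(name,c,(p[0],p[1],p[2]/30 if yaw else pose0[2]),z0)-m).sum()/m.sum() for c,m in views)
    p0=[pose0[0],pose0[1],pose0[2]*30]
    sx=np.array([p0,[p0[0]+12,p0[1],p0[2]],[p0[0],p0[1]+12,p0[2]],[p0[0],p0[1],p0[2]+8]])
    if not yaw: p0=p0[:2]; sx=sx[:3,:2]
    r=minimize(cost,p0,method='Nelder-Mead',options=dict(initial_simplex=sx,xatol=.1,fatol=1e-4))
    return (r.x[0],r.x[1],np.degrees(r.x[2]/30) if yaw else None), r.fun/len(views)
E
python3 - <<'E'
from h import *
import pickle
out={}
for n in ["top","side"]:
    cams.grab_frame(n)
    for t in ['shelf','setter','prop','jar','lid','jug','cones']:
        L=spotter.masks_of(n,t); out[n,t]=L
        print(n,t,[(round(d['confidence'],2),[int(v) for v in d['extent']],int(d['region'].sum())) for d in L])
pickle.dump(out,open('m0.pkl','wb'))
E
```

```text
top shelf [(0.94, [202, 142, 310, 221], 5558)]
top setter [(0.86, [206, 162, 234, 186], 535)]
top prop [(0.46, [276, 153, 294, 170], 182)]
top jar [(0.81, [156, 159, 181, 186], 440)]
top lid [(0.6, [159, 217, 182, 235], 355)]
top jug [(0.95, [105, 194, 137, 214], 531)]
top cones [(0.81, [379, 255, 406, 268], 259), (0.67, [347, 219, 367, 243], 197), (0.61, [338, 263, 364, 275], 262), (0.52, [419, 202, 436, 226], 274)]
side shelf [(0.56, [183, 164, 307, 262], 5512)]
side setter [(0.56, [317, 132, 334, 157], 410), (0.17, [249, 156, 265, 183], 368)]
side prop []
side jar [(0.68, [154, 235, 187, 270], 842)]
side lid [(0.69, [203, 280, 227, 302], 483)]
side jug [(0.86, [124, 283, 167, 330], 1225)]
side cones [(0.86, [372, 125, 395, 142], 307), (0.69, [356, 159, 364, 189], 295), (0.66, [380, 182, 396, 206], 255), (0.64, [156, 234, 187, 270], 931), (0.5, [397, 155, 413, 179], 256)]
```

```bash
python3 - <<'E'
from h import *
import pickle
o=pickle.load(open('m0.pkl','rb')); ct,cs=cal('top'),cal('side')
g=lambda n,t,i=0:o[n,t][i]['region'].astype(float)
def run(t,vs,z0=0,yaws=(0,),yaw=True):
    m=vs[0][1]; ys,xs=np.nonzero(m); p=back(ct,(xs.mean(),ys.mean()),z0+20)
    for nm,v in (('both',vs),('top',vs[:1])) + ((('side',vs[1:]),) if len(vs)>1 else ()):
        best=min((fit(t,v,(p[0],p[1],y),z0,yaw) for y in yaws),key=lambda r:r[1])
        print(t,nm,[None if q is None else round(q,1) for q in best[0]],round(best[1],3))
T=lambda t,i=0:(ct,g('top',t,i)); S=lambda t,i=0:(cs,g('side',t,i))
run('shelf',[T('shelf'),S('shelf')],yaws=(0.1,-.1))
run('setter',[T('setter')],16,yaw=False)
run('prop',[T('prop')],16,yaws=(.1,))
run('jar',[T('jar'),S('jar')],yaw=False)
run('lid',[T('lid'),S('lid')],yaw=False)
run('jug',[T('jug'),S('jug')],yaws=(-1.6,1.6,-2.0))
run('cones',[T('cones',1),S('cones',1)],yaws=(-.3,-.8))
im=np.vstack([np.hstack([cv2.imread('pics/top0.png')[140:260,90:320]])]); im=cv2.resize(im,None,fx=3.4,fy=3.4,interpolation=cv2.INTER_CUBIC); cv2.imwrite('pics/topz.png',im)
E
```

```text
shelf both [np.float64(605.9), np.float64(23.2), np.float64(11.9)] 0.185
shelf top [np.float64(605.6), np.float64(23.9), np.float64(12.1)] 0.184
shelf side [np.float64(606.2), np.float64(22.7), np.float64(11.7)] 0.184
setter both [np.float64(622.9), np.float64(130.8), None] 0.073
setter top [np.float64(622.9), np.float64(130.8), None] 0.073
prop both [np.float64(661.6), np.float64(-64.9), np.float64(-1.2)] 0.226
prop top [np.float64(661.6), np.float64(-64.9), np.float64(-1.2)] 0.226
jar both [np.float64(612.9), np.float64(278.3), None] 0.124
jar top [np.float64(613.4), np.float64(280.1), None] 0.116
jar side [np.float64(613.8), np.float64(276.9), None] 0.117
lid both [np.float64(470.5), np.float64(272.3), None] 0.104
lid top [np.float64(470.9), np.float64(272.7), None] 0.05
lid side [np.float64(468.6), np.float64(271.5), None] 0.15
jug both [np.float64(522.5), np.float64(411.6), np.float64(-72.0)] 0.233
jug top [np.float64(523.0), np.float64(412.6), np.float64(172.3)] 0.109
jug side [np.float64(523.1), np.float64(411.1), np.float64(-103.6)] 0.222
cones both [np.float64(460.2), np.float64(-273.0), np.float64(51.2)] 0.184
cones top [np.float64(460.6), np.float64(-271.4), np.float64(49.4)] 0.241
cones side [np.float64(460.5), np.float64(-274.2), np.float64(51.6)] 0.1
```

View pics/topz.png

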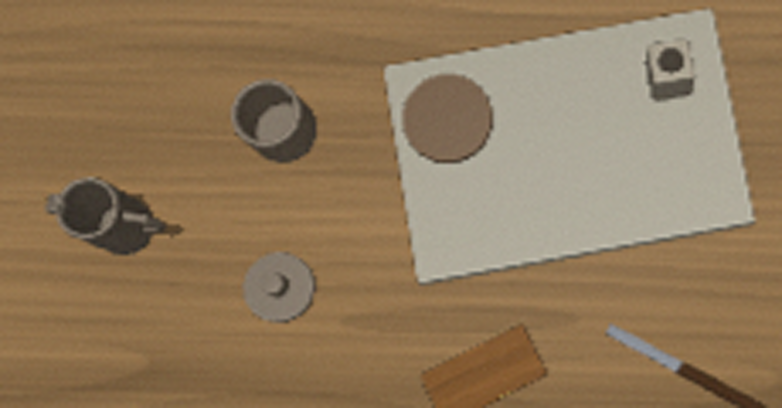

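```bash
python3 - <<'E'
from h import *
import pickle
o=pickle.load(open('m0.pkl','rb')); ct,cs=cal('top'),cal('side')
v=[]
for n,c in (('top',ct),('side',cs)):
    m=o[n,'shelf'][0]['region'].astype(np.uint8)
    if n=='side': print('side fill skip?')
    pts=np.argwhere(m)[:,::-1].astype(np.int32); h=cv2.convexHull(pts); f=np.zeros((420,560),np.uint8); cv2.fillConvexPoly(f,h,1)
    v.append((c,f.astype(float)))
for nm,vv in (('top',v[:1]),('side',v[1:]),('both',v)): print(nm,fit('shelf',vv,(606,23,.2)))
# corner based using gray image
im=cv2.imread('pics/top0.png')
hsv=cv2.cvtColor(im,cv2.COLOR_BGR2HSV)
for n,c,z in (('top',ct,16),('side',cs,16)):
    im=cv2.imread(f'pics/{n}0.png').astype(int)
    sat=(im.max(2)-im.min(2)); m=((sat<35)&(im.mean(2)>140)).astype(np.uint8)
    e=o[n,'shelf'][0]['extent']; k=np.zeros_like(m); k[int(e[1])-5:int(e[3])+6,int(e[0])-5:int(e[2])+6]=1; m*=k
    cn=max(cv2.findContours(m,cv2.RETR_EXTERNAL,cv2.CHAIN_APPROX_NONE)[0],key=cv2.contourArea)
    f=np.zeros((420,560),np.uint8); cv2.drawContours(f,[cv2.convexHull(cn)],-1,1,-1)
    M['shelf']=[box(200,300,0,16)]
    print(n,fit('shelf',[(c,f.astype(float))],(606,23,.2)), int(f.sum()))
    r=cv2.minAreaRect(cn); 
    q=cv2.approxPolyDP(cv2.convexHull(cn),8,True).reshape(-1,2); P=np.array([back(c,p,z)[:2] for p in q]); print(P.round(1).tolist(), P.mean(0))
# wrist camera relative to tool
c=cal('wrist'); R=cv2.Rodrigues(c[1])[0]; C=-R.T@c[2]; s=env.state()
from scipy.spatial.transform import Rotation as Ro
Rt=Ro.from_euler('xyz',s['ee_rot'],degrees=True).as_matrix(); print('cam in tool',Rt.T@(C-s['ee_pos']),'\n',Rt.T@R.T)
s2=pickle
E
```

```text
side fill skip?
top ((np.float64(605.6307593804025), np.float64(23.875468764961028), np.float64(12.11562457397845)), np.float64(0.0164786973022446))
side ((np.float64(605.7862079086701), np.float64(23.098483954559008), np.float64(11.818615345514221)), np.float64(0.018003127631420666))
both ((np.float64(605.6620774812906), np.float64(23.3878912498007), np.float64(11.850380464717333)), np.float64(0.01774520819091117))
top ((np.float64(606.1825213113113), np.float64(24.246663791197026), np.float64(11.903555320057883)), np.float64(0.019252602275478092)) 6480
[[726.0, -102.7], [540.5, -141.8], [478.9, 147.5], [671.4, 185.1]] [604.19725088  22.03911336]
side ((np.float64(607.1326304274726), np.float64(17.177255397446267), np.float64(11.852416051399809)), np.float64(0.039926942293468576)) 6495
[[539.7, -139.4], [475.0, 151.9], [667.1, 191.6], [733.5, -118.0]] [603.80094497  21.53607154]
cam in tool [  81.98175954    0.18809088 -170.77393806] 
 [[ 7.37938170e-04 -9.57384177e-01 -2.88816537e-01]
 [ 9.99999718e-01  6.65341102e-04  3.49533025e-04]
 [-1.42475874e-04 -2.88816714e-01  9.57384398e-01]]
```

```bash
cat >> h.py <<'E'
from scipy.spatial.transform import Rotation as Ro
def d(x,y,z,yaw=None):
    s=env.state(); Rt=Ro.from_euler('xyz',s['ee_rot'],degrees=True).as_matrix()
    dp=Rt.T@(np.array([x,y,z],float)-s['ee_pos']); sp=0
    if yaw is not None:
        w=Ro.from_euler('xyz',[180,0,yaw],degrees=True).as_matrix()
        v=Rt.T@w[:,0]; sp=np.arctan2(v[1],v[0])
    print('d',dp.round(1).tolist(),'spin',round(sp,3))
def st():
    s=env.state(); print(round(s['time_s'],2),s['ee_pos'].round(1),s['ee_rot'].round(1),'F',s['force'].round(1),'w',round(s['gripper_width'],1),'q',s['qpos'].round(0))
E
python3 -c "
from h import *
st(); d(613.4,278.5,230,98)"
```

```text
0.95 [ 212.7 -534.3  214. ] [180.    0.   21.7] F [0.4 0.1 0.6] w 91.2 q [-69.  18.  90.  -0.  72.  -1.]
d [673.0, -606.9, -16.1] spin -1.332
```

Call:
{"method": "apply_moves", "body": {
  "plan": [
    {"jaw":0,"delta_pos":[84,-76,-5],"spin":-0.17},
    {"jaw":0,"delta_pos":[168,-152,-16],"spin":-0.34},
    {"jaw":0,"delta_pos":[252,-228,-16],"spin":-0.5},
    {"jaw":0,"delta_pos":[336,-304,-16],"spin":-0.67},
    {"jaw":0,"delta_pos":[420,-380,-16],"spin":-0.84},
    {"jaw":0,"delta_pos":[504,-456,-16],"spin":-1.0},
    {"jaw":0,"delta_pos":[588,-532,-16],"spin":-1.17},
    {"jaw":0,"delta_pos":[673,-607,-16],"spin":-1.33}
  ]
}}

```text
time_s: 1.95
ee_pos: [433.8, -84.0, 228.2]
ee_rot: [179.9, 0.0, 98.2]
force: [1.5, -0.2, -0.0]
gripper_width: 91.1
```

```bash
python3 -c "
from h import *
st(); d(613.4,278.5,230,98)"
```

```text
1.95 [433.8 -84.  228.2] [179.9   0.   98.2] F [ 1.5 -0.2 -0. ] w 91.1 q [-12.   6. 104.  -0.  70. -21.]
d [333.1, 229.5, -1.8] spin 0.004
```

Call:
{"method": "apply_moves", "body": {
  "plan": [
    {"jaw":0,"delta_pos":[47,33,0],"spin":0},
    {"jaw":0,"delta_pos":[95,65,0],"spin":0},
    {"jaw":0,"delta_pos":[142,98,0],"spin":0},
    {"jaw":0,"delta_pos":[190,131,0],"spin":0},
    {"jaw":0,"delta_pos":[238,164,0],"spin":0},
    {"jaw":0,"delta_pos":[286,197,0],"spin":0},
    {"jaw":0,"delta_pos":[333,229.5,-2],"spin":0},
    {"jaw":0,"delta_pos":[333,229.5,-2],"spin":0}
  ]
}}

```text
time_s: 2.95
ee_pos: [614.3, 281.9, 228.7]
ee_rot: [180.0, 0.0, 98.4]
force: [-0.3, 0.0, 0.0]
gripper_width: 91.2
```

```bash
python3 - <<'E'
from h import *
st(); c=cal('wrist'); im=cams.grab_frame('wrist'); 
L=spotter.masks_of('wrist','jar'); print([(l['confidence'],l['extent']) for l in L])
if L:
    print(fit('jar',[(c,L[0]['region'].astype(float))],(613,278,0),yaw=False))
o=im[:,:,::-1].copy(); q=proj(c,cyl(30,30,0,70)+[613.4,278.5,0]); 
for k in (q[:40],q[40:]): cv2.polylines(o,[np.round(k).astype(int).reshape(-1,1,2)],True,(0,0,255),1)
cv2.imwrite('pics/w1.png',o)
E
```

```text
2.95 [614.3 281.9 228.7] [180.    0.   98.4] F [-0.3  0.   0. ] w 91.2 q [24. 27. 74. -0. 79. 15.]
[(0.78, [256.4, 160.0, 310.1, 222.2])]
((np.float64(612.6879138946533), np.float64(279.0562753677368), None), np.float64(0.04476899193412305))
```

View pics/w1.png

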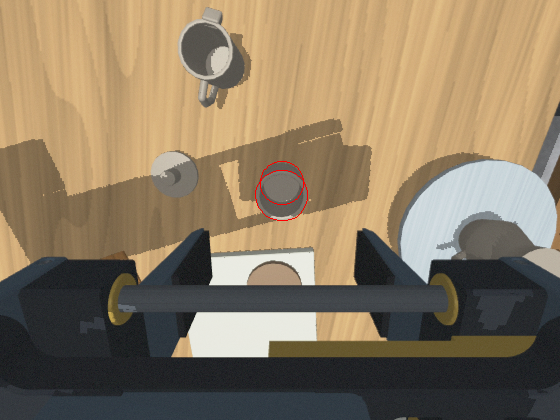

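```bash
python3 - <<'E'
from h import *
c=cal('wrist')
st(); 
for t,p,yw in (('lid',(470,272,0),False),('jug',(523,412,3.0),True)):
    L=spotter.masks_of('wrist',t); print(t,[(l['confidence'],l['extent']) for l in L])
    if L: print(fit(t,[(c,L[0]['region'].astype(float))],p,yaw=yw))
d(613,279,26,98.4); d(613,279,120,98.4)
E
```

```text
3.05 [613.1 278.4 229.5] [-1.80e+02  1.00e-01  9.83e+01] F [-0.9  0.3  0.5] w 91.3 q [23. 27. 74. -0. 79. 15.]
lid [(0.91, [152.2, 151.8, 196.2, 196.2])]
((np.float64(469.15220762533136), np.float64(268.37630209187046), None), np.float64(0.04132016337983548))
jug [(0.6, [177.5, 9.7, 242.6, 105.9])]
((np.float64(521.2303721565013), np.float64(409.3469156627815), np.float64(174.14106428358036)), np.float64(0.0970426618529735))
d [2.0, 0.2, 204.3] spin -0.004
d [1.9, 0.2, 110.3] spin -0.004
```

Call:
{"method": "apply_moves", "body": {
  "plan": [
    {"jaw":0,"delta_pos":[1,0,55],"spin":0},
    {"jaw":0,"delta_pos":[1,0,110],"spin":0},
    {"jaw":0,"delta_pos":[1,0,150],"spin":0},
    {"jaw":0,"delta_pos":[1,0,185],"spin":0},
    {"jaw":0,"delta_pos":[1,0,204],"spin":0},
    {"jaw":0,"delta_pos":[1,0,204],"spin":0},
    {"jaw":0.4,"delta_pos":[1,0,204],"spin":0},
    {"jaw":1,"delta_pos":[1,0,204],"spin":0}
  ],
  "squeeze": 20
}}

```text
time_s: 4.15
ee_pos: [614.0, 278.4, 28.1]
ee_rot: [179.8, 0.0, 98.2]
force: [0.8, -0.5, 0.0]
gripper_width: 74.1
```

Call:
{"method": "apply_moves", "body": {
  "plan": [
    {"jaw":1,"delta_pos":[0,0,0],"spin":0},
    {"jaw":1,"delta_pos":[0,0,0],"spin":0},
    {"jaw":1,"delta_pos":[0,0,0],"spin":0},
    {"jaw":1,"delta_pos":[0,0,0],"spin":0},
    {"jaw":1,"delta_pos":[0,0,-10],"spin":0},
    {"jaw":1,"delta_pos":[0,0,-30],"spin":0},
    {"jaw":1,"delta_pos":[0,0,-60],"spin":0},
    {"jaw":1,"delta_pos":[0,0,-80],"spin":0}
  ]
}}

```text
time_s: 5.15
ee_pos: [614.0, 278.4, 109.4]
ee_rot: [179.7, 0.0, 98.2]
force: [0.5, -0.7, -3.0]
gripper_width: 58.6
```

```bash
python3 - <<'E'
from h import *
st(); d(623.8,130.0,100,98.4);d(623.8,130.0,53,98.4)
E
```

```text
5.15 [614.  278.4 109.4] [179.7   0.   98.2] F [ 0.5 -0.7 -3. ] w 58.6 q [23. 31. 84. -0. 64. 15.]
d [-148.3, -11.4, 9.4] spin -0.004
d [-148.3, -11.7, 56.4] spin -0.004
```

Call:
{"method": "apply_moves", "body": {
  "plan": [
    {"jaw":1,"delta_pos":[-40,-3,0],"spin":0},
    {"jaw":1,"delta_pos":[-90,-7,0],"spin":0},
    {"jaw":1,"delta_pos":[-130,-10,0],"spin":0},
    {"jaw":1,"delta_pos":[-148,-11.5,5],"spin":0},
    {"jaw":1,"delta_pos":[-148,-11.5,9],"spin":0},
    {"jaw":1,"delta_pos":[-148,-11.5,9],"spin":0},
    {"jaw":1,"delta_pos":[-148,-11.5,9],"spin":0},
    {"jaw":1,"delta_pos":[-148,-11.5,9],"spin":0}
  ]
}}

```text
time_s: 6.15
ee_pos: [623.7, 131.4, 100.5]
ee_rot: [179.7, 0.0, 98.2]
force: [-0.2, -0.6, -3.1]
gripper_width: 58.3
```

```bash
cat >> h.py <<'E'
def ov(cam,fn,items):
    # items: (name,x,y,yaw_deg,z0)
    c=cal(cam); im=cams.grab_frame(cam); o=im[:,:,::-1].copy()
    for n,x,y,t,z in items:
        t=np.radians(t); R=np.array([[np.cos(t),-np.sin(t),0],[np.sin(t),np.cos(t),0],[0,0,1]])
        for p in M[n]:
            q=np.round(proj(c,p@R.T+[x,y,z])).astype(np.int32)
            if len(q)==80:
                for k in (q[:40],q[40:]): cv2.polylines(o,[k.reshape(-1,1,2)],True,(0,0,255),1)
            else: cv2.polylines(o,[cv2.convexHull(q)],True,(0,0,255),1)
    cv2.imwrite('pics/'+fn,o); return c,im
E
python3 - <<'E'
from h import *
st(); s=env.state()['ee_pos']
c,im=ov('wrist','w2.png',[('jar',s[0],s[1],0,s[2]-27.3),('setter',623.8,130,0,16),('shelf',605.8,23.5,11.9,0)])
L=spotter.masks_of('wrist','jar');print([(l['confidence'],l['extent'],fit('jar',[(c,l['region']*1.)],(s[0],s[1],0),s[2]-27.3,False)) for l in L])
L=spotter.masks_of('wrist','setter');print([(l['confidence'],l['extent']) for l in L])
E
```

```text
6.15 [623.7 131.4 100.5] [179.7   0.   98.2] F [-0.2 -0.6 -3.1] w 58.3 q [11. 29. 90. -0. 61.  3.]
[(0.76, [224.3, 202.3, 340.1, 337.8], ((np.float64(623.4859888158496), np.float64(132.16014903673153), None), np.float64(0.42522838024812665)))]
[(0.71, [239.6, 170.4, 327.1, 227.0])]
```

View pics/w2.png

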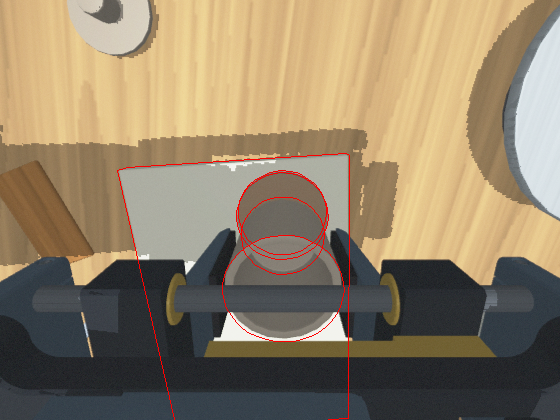

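```bash
python3 - <<'E'
from h import *
for i in range(3): st()
d(623.8,129.8,54)
E
```

```text
6.3 [623.7 130.8 100.5] [179.7   0.   98.2] F [ 0.4 -0.7 -1.7] w 58.7 q [11. 29. 90. -0. 61.  3.]
6.3 [623.7 130.8 100.5] [179.7   0.   98.2] F [ 0.4 -0.7 -1.7] w 58.7 q [11. 29. 90. -0. 61.  3.]
6.3 [623.7 130.8 100.5] [179.7   0.   98.2] F [ 0.4 -0.7 -1.7] w 58.7 q [11. 29. 90. -0. 61.  3.]
d [-1.0, -0.3, 46.5] spin 0
```

Call:
{"method": "apply_moves", "body": {
  "plan": [
    {"jaw":1,"delta_pos":[-1,0,20],"spin":0},
    {"jaw":1,"delta_pos":[-1,0,35],"spin":0},
    {"jaw":1,"delta_pos":[-1,0,42],"spin":0},
    {"jaw":1,"delta_pos":[-1,0,44],"spin":0},
    {"jaw":1,"delta_pos":[-1,0,45],"spin":0},
    {"jaw":1,"delta_pos":[-1,0,46],"spin":0},
    {"jaw":1,"delta_pos":[-1,0,46],"spin":0},
    {"jaw":1,"delta_pos":[-1,0,46],"spin":0}
  ]
}}

```text
time_s: 7.3
ee_pos: [624.5, 129.9, 55.2]
ee_rot: [179.6, 0.0, 98.2]
force: [-1.5, 0.4, 2.4]
gripper_width: 58.8
```

Call:
{"method": "apply_moves", "body": {
  "plan": [
    {"jaw":1,"delta_pos":[0,0,0.5],"spin":0},
    {"jaw":1,"delta_pos":[0,0,1],"spin":0},
    {"jaw":0.25,"delta_pos":[0,0,1],"spin":0},
    {"jaw":0.1,"delta_pos":[0,0,1],"spin":0},
    {"jaw":0,"delta_pos":[0,0,1],"spin":0},
    {"jaw":0,"delta_pos":[0,0,0],"spin":0},
    {"jaw":0,"delta_pos":[0,0,-25],"spin":0},
    {"jaw":0,"delta_pos":[0,0,-70],"spin":0}
  ]
}}

```text
time_s: 8.3
ee_pos: [622.8, 129.6, 124.1]
ee_rot: [179.9, 0.0, 98.2]
force: [-0.2, -0.4, 0.4]
gripper_width: 91.2
```

Call:
{"method": "apply_moves", "body": {
  "plan": [
    {"jaw":0,"delta_pos":[0,0,-40],"spin":0},
    {"jaw":0,"delta_pos":[0,0,-70],"spin":0},
    {"jaw":0,"delta_pos":[0,0,-70],"spin":0},
    {"jaw":0,"delta_pos":[0,0,-70],"spin":0},
    {"jaw":0,"delta_pos":[0,0,-70],"spin":0},
    {"jaw":0,"delta_pos":[0,0,-70],"spin":0},
    {"jaw":0,"delta_pos":[0,0,-70],"spin":0},
    {"jaw":0,"delta_pos":[0,0,-70],"spin":0}
  ]
}}

```text
time_s: 9.3
ee_pos: [622.6, 129.6, 193.8]
ee_rot: [179.9, 0.0, 98.2]
force: [-0.1, -0.2, 0.5]
gripper_width: 91.1
```

```bash
python3 - <<'E'
from h import *
st()
c,im=ov('wrist','w3.png',[('jar',623.8,130,0,26),('setter',623.8,130,0,16)])
L=spotter.masks_of('wrist','jar');print([(l['confidence'],l['extent'],fit('jar',[(c,l['region']*1.)],(624,130,0),26,False)) for l in L])
L=spotter.masks_of('wrist','setter');print([(l['confidence'],l['extent']) for l in L])
ct,im=ov('top','t3.png',[('jar',623.8,130,0,26),('setter',623.8,130,0,16)])
L=spotter.masks_of('top','jar');print([(l['confidence'],l['extent'],fit('jar',[(ct,l['region']*1.)],(624,130,0),26,False)) for l in L])
E
```

```text
9.3 [622.6 129.6 193.8] [179.9   0.   98.2] F [-0.1 -0.2  0.5] w 91.1 q [11. 24. 83. -0. 72.  3.]
[(0.83, [253.2, 166.9, 314.9, 238.9], ((np.float64(624.5566577401041), np.float64(129.78849243574223), None), np.float64(0.04134158926728586)))]
[(0.68, [250.5, 155.2, 316.8, 200.7])]
[(0.49, [220.9, 161.1, 230.8, 183.0], ((np.float64(621.2831597288023), np.float64(104.93778425647179), None), np.float64(3.1881311816762103)))]
```

View pics/w3.png

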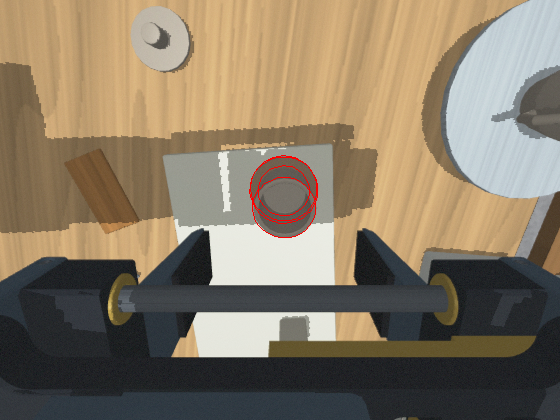

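```bash
python3 - <<'E'
from h import *
st(); d(470.4,272,150,98.2)
E
```

```text
9.55 [622.7 129.6 194.1] [179.9   0.   98.2] F [ 0.   0.3 -0.1] w 91.7 q [11. 24. 83. -0. 72.  3.]
d [162.7, -130.5, 43.8] spin -0.0
```

Call:
{"method": "apply_moves", "body": {
  "plan": [
    {"jaw":0,"delta_pos":[40,-32,0],"spin":0},
    {"jaw":0,"delta_pos":[85,-68,10],"spin":0},
    {"jaw":0,"delta_pos":[130,-104,25],"spin":0},
    {"jaw":0.2,"delta_pos":[163,-130.5,44],"spin":0},
    {"jaw":0.3,"delta_pos":[163,-130.5,44],"spin":0},
    {"jaw":0.4,"delta_pos":[163,-130.5,44],"spin":0},
    {"jaw":0.4,"delta_pos":[163,-130.5,44],"spin":0},
    {"jaw":0.4,"delta_pos":[163,-130.5,44],"spin":0}
  ]
}}

```text
time_s: 10.55
ee_pos: [471.3, 271.8, 150.2]
ee_rot: [179.8, 0.0, 98.1]
force: [-1.0, 0.3, -0.8]
gripper_width: 55.2
```

```bash
python3 - <<'E'
from h import *
st()
c,im=ov('wrist','w4.png',[('lid',470.4,272,0,0)])
L=spotter.masks_of('wrist','lid');print([(l['confidence'],l['extent'],fit('lid',[(c,l['region']*1.)],(470,272,0),0,False)) for l in L])
E
```

```text
10.55 [471.3 271.8 150.2] [179.8   0.   98.1] F [-1.   0.3 -0.8] w 55.2 q [29. 18. 99. -0. 62. 21.]
[(0.94, [252.8, 169.6, 310.3, 223.4], ((np.float64(470.7041497826576), np.float64(271.8449479341507), None), np.float64(0.0295688140442537)))]
```

View pics/w4.png

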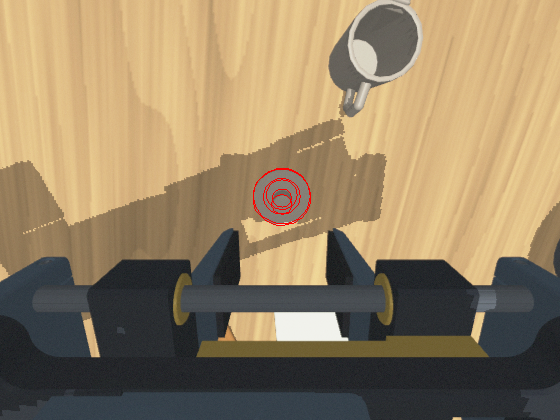

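Call:
{"method": "apply_moves", "body": {
  "plan": [
    {"jaw":0.4,"delta_pos":[0,0,50],"spin":0},
    {"jaw":0.4,"delta_pos":[0,0,95],"spin":0},
    {"jaw":0.4,"delta_pos":[0,0,120],"spin":0},
    {"jaw":0.4,"delta_pos":[0,0,130],"spin":0},
    {"jaw":0.5,"delta_pos":[0,0,132],"spin":0},
    {"jaw":0.6,"delta_pos":[0,0,132],"spin":0},
    {"jaw":1,"delta_pos":[0,0,132],"spin":0},
    {"jaw":1,"delta_pos":[0,0,132],"spin":0}
  ],
  "squeeze": 20
}}

```text
time_s: 11.65
ee_pos: [471.6, 272.1, 18.7]
ee_rot: [179.8, -0.0, 98.1]
force: [-0.2, 1.1, 2.1]
gripper_width: 19.4
```

Call:
{"method": "apply_moves", "body": {
  "plan": [
    {"jaw":1,"delta_pos":[0,0,0],"spin":0},
    {"jaw":1,"delta_pos":[0,0,0],"spin":0},
    {"jaw":1,"delta_pos":[0,0,0],"spin":0},
    {"jaw":1,"delta_pos":[0,0,-10],"spin":0},
    {"jaw":1,"delta_pos":[0,0,-40],"spin":0},
    {"jaw":1,"delta_pos":[0,0,-80],"spin":0},
    {"jaw":1,"delta_pos":[0,0,-120],"spin":0},
    {"jaw":1,"delta_pos":[0,0,-130],"spin":0}
  ]
}}

```text
time_s: 12.65
ee_pos: [472.5, 272.8, 151.9]
ee_rot: [179.5, -0.1, 98.1]
force: [0.8, 1.2, -1.3]
gripper_width: 19.0
```

```bash
python3 - <<'E'
from h import *
st();  d(624.3,130,150,98.1)
E
```

```text
12.65 [472.5 272.8 151.9] [ 1.795e+02 -1.000e-01  9.810e+01] F [ 0.8  1.2 -1.3] w 19.0 q [29. 18. 99. -0. 62. 21.]
d [-162.8, 130.0, 2.7] spin 0.001
```

Call:
{"method": "apply_moves", "body": {
  "plan": [
    {"jaw":1,"delta_pos":[-40,32,0],"spin":0},
    {"jaw":1,"delta_pos":[-85,68,0],"spin":0},
    {"jaw":1,"delta_pos":[-130,104,0],"spin":0},
    {"jaw":1,"delta_pos":[-155,123.5,2],"spin":0},
    {"jaw":1,"delta_pos":[-163,130,2],"spin":0},
    {"jaw":1,"delta_pos":[-163,130,2],"spin":0},
    {"jaw":1,"delta_pos":[-163,130,2],"spin":0},
    {"jaw":1,"delta_pos":[-163,130,2],"spin":0}
  ]
}}

```text
time_s: 13.65
ee_pos: [623.5, 130.9, 150.9]
ee_rot: [179.5, -0.1, 98.2]
force: [0.4, -0.6, -0.6]
gripper_width: 19.3
```

```bash
python3 - <<'E'
from h import *
st(); s=env.state()['ee_pos']
c,im=ov('wrist','w5.png',[('lid',s[0],s[1],0,s[2]-18),('jar',624.2,130,0,26)])
L=spotter.masks_of('wrist','lid');print([(l['confidence'],l['extent'],fit('lid',[(c,l['region']*1.)],(s[0],s[1],0),s[2]-18,False)) for l in L])
L=spotter.masks_of('wrist','jar');print([(l['confidence'],l['extent']) for l in L])
st(); d(624.2,130,107)
cv2.imwrite('pics/w5z.png',cv2.resize(cv2.imread('pics/w5.png')[150:350,180:390],None,fx=2.8,fy=2.8,interpolation=cv2.INTER_CUBIC))
E
```

```text
13.65 [623.5 130.9 150.9] [ 1.795e+02 -1.000e-01  9.820e+01] F [ 0.4 -0.6 -0.6] w 19.3 q [11. 26. 87.  0. 67.  2.]
[(0.82, [235.9, 204.6, 330.5, 287.0], ((np.float64(623.5200479724374), np.float64(130.3276271735847), None), np.float64(0.7913501752441361)))]
[(0.57, [247.9, 175.9, 317.9, 217.0])]
13.8 [623.9 130.5 150.9] [ 1.795e+02 -1.000e-01  9.820e+01] F [ 0.2  0.5 -0.9] w 19.2 q [11. 26. 87.  0. 67.  2.]
d [-0.6, -0.2, 43.9] spin 0
```

View pics/w5z.png

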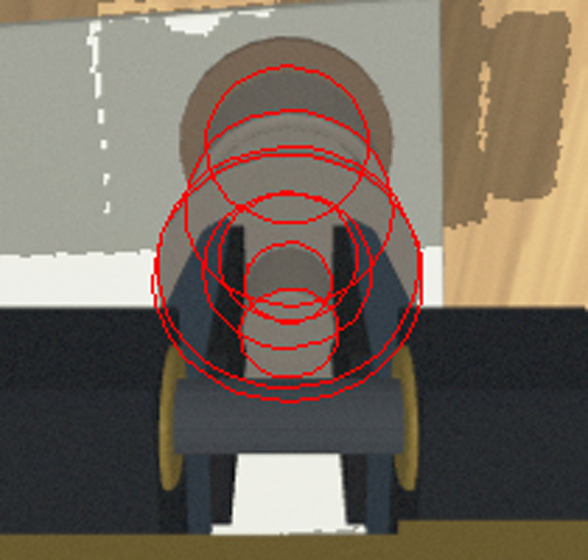

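Call:
{"method": "apply_moves", "body": {
  "plan": [
    {"jaw":1,"delta_pos":[-0.5,0,15],"spin":0},
    {"jaw":1,"delta_pos":[-0.5,0,30],"spin":0},
    {"jaw":1,"delta_pos":[-0.5,0,37],"spin":0},
    {"jaw":1,"delta_pos":[-0.5,0,40],"spin":0},
    {"jaw":1,"delta_pos":[-0.5,0,42],"spin":0},
    {"jaw":1,"delta_pos":[-0.5,0,43],"spin":0},
    {"jaw":1,"delta_pos":[-0.5,0,44],"spin":0},
    {"jaw":1,"delta_pos":[-0.5,0,44],"spin":0}
  ]
}}

```text
time_s: 14.8
ee_pos: [624.4, 130.1, 107.0]
ee_rot: [179.5, -0.1, 98.2]
force: [-0.5, 0.1, -0.2]
gripper_width: 19.3
```

Call:
{"method": "apply_moves", "body": {
  "plan": [
    {"jaw":1,"delta_pos":[0,0,0.5],"spin":0},
    {"jaw":1,"delta_pos":[0,0,1],"spin":0},
    {"jaw":1,"delta_pos":[0,0,1.5],"spin":0},
    {"jaw":1,"delta_pos":[0,0,1.5],"spin":0},
    {"jaw":1,"delta_pos":[0,0,1.5],"spin":0},
    {"jaw":1,"delta_pos":[0,0,1.5],"spin":0},
    {"jaw":1,"delta_pos":[0,0,1.5],"spin":0},
    {"jaw":1,"delta_pos":[0,0,1.5],"spin":0}
  ]
}}

```text
time_s: 15.8
ee_pos: [624.6, 130.2, 106.7]
ee_rot: [179.4, -0.1, 98.2]
force: [-1.1, 0.4, 5.7]
gripper_width: 18.7
```

Call:
{"method": "apply_moves", "body": {
  "plan": [
    {"jaw":0.7,"delta_pos":[0,0,0],"spin":0},
    {"jaw":0.6,"delta_pos":[0,0,0],"spin":0},
    {"jaw":0.5,"delta_pos":[0,0,0],"spin":0},
    {"jaw":0.4,"delta_pos":[0,0,-2],"spin":0},
    {"jaw":0.2,"delta_pos":[0,0,-20],"spin":0},
    {"jaw":0.1,"delta_pos":[0,0,-60],"spin":0},
    {"jaw":0,"delta_pos":[0,0,-95],"spin":0},
    {"jaw":0,"delta_pos":[0,0,-95],"spin":0}
  ]
}}

```text
time_s: 16.8
ee_pos: [625.5, 130.2, 205.1]
ee_rot: [179.0, -0.2, 98.2]
force: [0.7, -0.5, 0.2]
gripper_width: 90.7
```

```bash
python3 - <<'E'
from h import *
st(); 
I=[('lid',624.3,130,0,88),('jar',624.3,130,0,26)]
c,im=ov('wrist','w6.png',I)
L=spotter.masks_of('wrist','lid');print([(l['confidence'],l['extent'],fit('lid',[(c,l['region']*1.)],(624,130,0),88,False)) for l in L])
c,im=ov('side','s6.png',I);cv2.imwrite('pics/s6r.png',cv2.resize(im[120:300,100:330,::-1],None,fx=3,fy=3,interpolation=cv2.INTER_CUBIC))
st(); d(522.8,412.3,175,83)
cv2.imwrite('pics/w6z.png',cv2.resize(cv2.imread('pics/w6.png')[120:270,200:380],None,fx=3,fy=3,interpolation=cv2.INTER_CUBIC))
E
```

```text
16.8 [625.5 130.2 205.1] [179.   -0.2  98.2] F [ 0.7 -0.5  0.2] w 90.7 q [11. 24. 82.  0. 73.  2.]
[(0.85, [248.4, 176.3, 310.8, 236.0], ((np.float64(624.3461916446686), np.float64(129.76066255569458), None), np.float64(0.051566478467840134))), (0.75, [255.4, 165.9, 304.8, 184.4], ((np.float64(625.6875), np.float64(139.09375), None), np.float64(7.520505675954593)))]
16.95 [622.9 129.7 200.4] [ 1.795e+02 -1.000e-01  9.820e+01] F [ 0.1 -0.3 -0.1] w 90.7 q [11. 24. 83.  0. 73.  2.]
d [293.9, -59.1, 25.6] spin 0.265
```

View pics/w6z.png

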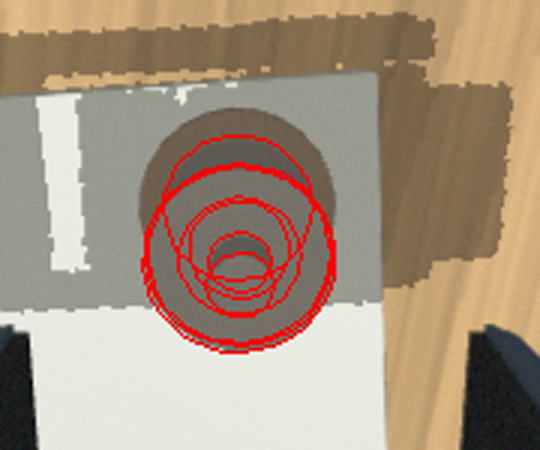

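View pics/s6r.png

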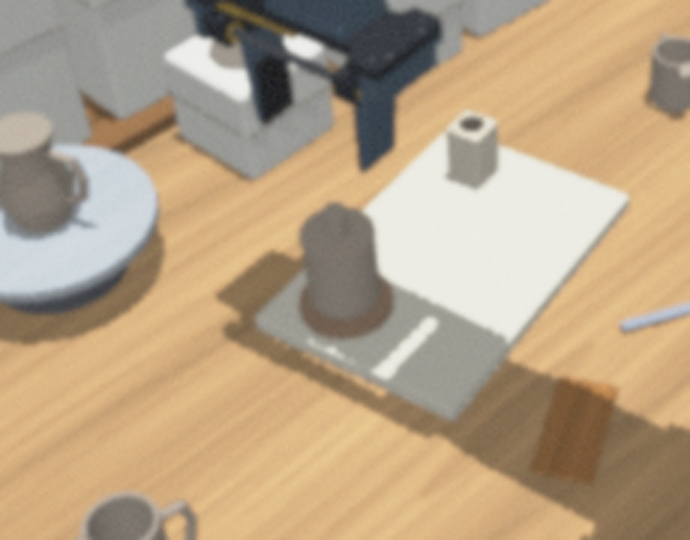

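Call:
{"method": "apply_moves", "body": {
  "plan": [
    {"jaw":0,"delta_pos":[45,-9,0],"spin":0.04},
    {"jaw":0,"delta_pos":[95,-19,0],"spin":0.08},
    {"jaw":0,"delta_pos":[145,-29,0],"spin":0.13},
    {"jaw":0,"delta_pos":[195,-39,0],"spin":0.18},
    {"jaw":0,"delta_pos":[245,-49,0],"spin":0.22},
    {"jaw":0,"delta_pos":[294,-59,10],"spin":0.265},
    {"jaw":0,"delta_pos":[294,-59,10],"spin":0.265},
    {"jaw":0,"delta_pos":[294,-59,10],"spin":0.265}
  ]
}}

```text
time_s: 17.95
ee_pos: [522.3, 411.7, 189.1]
ee_rot: [179.7, -0.1, 83.0]
force: [0.1, 0.7, -0.0]
gripper_width: 91.4
```

```bash
python3 - <<'E'
from h import *
st(); 
c,im=ov('wrist','w7.png',[('jug',522.8,412.3,173,0)])
L=spotter.masks_of('wrist','jug');print([(l['confidence'],l['extent'],fit('jug',[(c,l['region']*1.)],(523,412,3.02),0)) for l in L])
st(); d(522.8,412.3,56,83)
E
```

```text
17.95 [522.3 411.7 189.1] [ 1.797e+02 -1.000e-01  8.300e+01] F [ 0.1  0.7 -0. ] w 91.4 q [37. 27. 79. -0. 73. 44.]
[(0.59, [253.7, 167.3, 309.1, 245.6], ((np.float64(521.9083359863196), np.float64(412.9925371013418), np.float64(173.29774503336006)), np.float64(0.06500427676898264)))]
18.05 [523.1 411.1 190.1] [179.6  -0.2  82.9] F [-0.5 -0.  -0.4] w 91.4 q [37. 27. 79. -0. 73. 44.]
d [0.7, -1.4, 134.1] spin -0.001
```

View pics/w7.png

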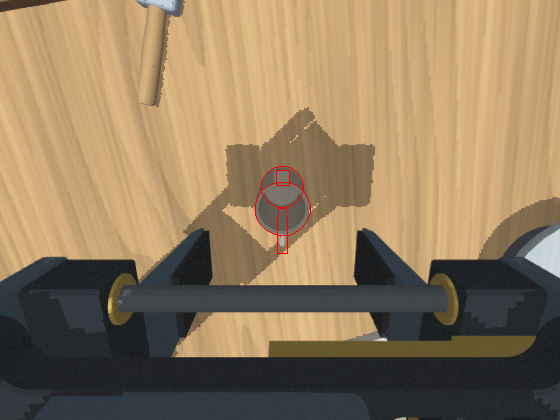

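Call:
{"method": "apply_moves", "body": {
  "plan": [
    {"jaw":0,"delta_pos":[1.5,-0.5,50],"spin":0},
    {"jaw":0,"delta_pos":[1.5,-0.5,95],"spin":0},
    {"jaw":0,"delta_pos":[1.5,-0.5,125],"spin":0},
    {"jaw":0,"delta_pos":[1.5,-0.5,138],"spin":0},
    {"jaw":0.2,"delta_pos":[1.5,-0.5,138],"spin":0},
    {"jaw":1,"delta_pos":[1.5,-0.5,138],"spin":0},
    {"jaw":1,"delta_pos":[1.5,-0.5,138],"spin":0},
    {"jaw":1,"delta_pos":[1.5,-0.5,138],"spin":0}
  ],
  "squeeze": 22
}}

```text
time_s: 19.05
ee_pos: [524.0, 413.3, 53.1]
ee_rot: [179.6, -0.3, 82.9]
force: [-3.5, 0.5, 1.4]
gripper_width: 53.8
```

Call:
{"method": "apply_moves", "body": {
  "plan": [
    {"jaw":1,"delta_pos":[0,0,0],"spin":0},
    {"jaw":1,"delta_pos":[0,0,0],"spin":0},
    {"jaw":1,"delta_pos":[0,0,0],"spin":0},
    {"jaw":1,"delta_pos":[0,0,-10],"spin":0},
    {"jaw":1,"delta_pos":[0,0,-40],"spin":0},
    {"jaw":1,"delta_pos":[0,0,-90],"spin":0},
    {"jaw":1,"delta_pos":[0,0,-130],"spin":0},
    {"jaw":1,"delta_pos":[0,0,-150],"spin":0}
  ]
}}

```text
time_s: 20.05
ee_pos: [523.7, 413.4, 206.8]
ee_rot: [179.3, -0.5, 82.9]
force: [0.4, 0.6, -1.8]
gripper_width: 50.7
```

```bash
python3 - <<'E'
from h import *
st();  d(644.6,32.0,200,101.7)
E
```

```text
20.05 [523.7 413.4 206.8] [179.3  -0.5  82.9] F [ 0.4  0.6 -1.8] w 50.7 q [37. 27. 78. -0. 75. 44.]
d [-363.7, 166.8, 5.8] spin -0.327
```

Call:
{"method": "apply_moves", "body": {
  "plan": [
    {"jaw":1,"delta_pos":[-50,23,0],"spin":-0.04},
    {"jaw":1,"delta_pos":[-100,46,0],"spin":-0.09},
    {"jaw":1,"delta_pos":[-150,69,0],"spin":-0.14},
    {"jaw":1,"delta_pos":[-200,92,0],"spin":-0.19},
    {"jaw":1,"delta_pos":[-250,115,0],"spin":-0.24},
    {"jaw":1,"delta_pos":[-300,138,0],"spin":-0.29},
    {"jaw":1,"delta_pos":[-345,158,3],"spin":-0.327},
    {"jaw":1,"delta_pos":[-364,167,6],"spin":-0.327}
  ]
}}

```text
time_s: 21.05
ee_pos: [645.2, 29.0, 200.2]
ee_rot: [179.2, -0.2, 101.5]
force: [0.3, 0.7, -1.7]
gripper_width: 50.4
```

Call:
{"method": "apply_moves", "body": {
  "plan": [
    {"jaw":1,"delta_pos":[0,0,0],"spin":0},
    {"jaw":1,"delta_pos":[0,0,0],"spin":0},
    {"jaw":1,"delta_pos":[0,0,0],"spin":0},
    {"jaw":1,"delta_pos":[0,0,0],"spin":0},
    {"jaw":1,"delta_pos":[0,0,0],"spin":0},
    {"jaw":1,"delta_pos":[0,0,0],"spin":0},
    {"jaw":1,"delta_pos":[0,0,0],"spin":0},
    {"jaw":1,"delta_pos":[0,0,0],"spin":0}
  ]
}}

```text
time_s: 22.05
ee_pos: [645.2, 28.9, 200.2]
ee_rot: [179.2, -0.2, 101.5]
force: [0.7, 0.8, -0.9]
gripper_width: 50.8
```

```bash
python3 - <<'E'
from h import *
st();s=env.state()['ee_pos']
c,im=ov('wrist','w8.png',[('lid',624.3,130,0,88),('shelf',605.8,23.5,11.9,0),('prop',665.2,-66,11.9,16),('jug',s[0],s[1],192,s[2]-52.5)])
ov('top','t8.png',[('shelf',605.8,23.5,11.9,0),('prop',665.2,-66,11.9,16)])
ov('side','s8.png',[('jar',624.3,130,0,26),('shelf',605.8,23.5,11.9,0),('prop',665.2,-66,11.9,16)])
d(644.7,32,80,101.9)
E
```

```text
22.05 [645.2  28.9 200.2] [179.2  -0.2 101.5] F [ 0.7  0.8 -0.9] w 50.8 q [  1.  25.  82.   0.  73. -10.]
d [2.7, -1.6, 120.2] spin -0.007
```

View pics/w8.png

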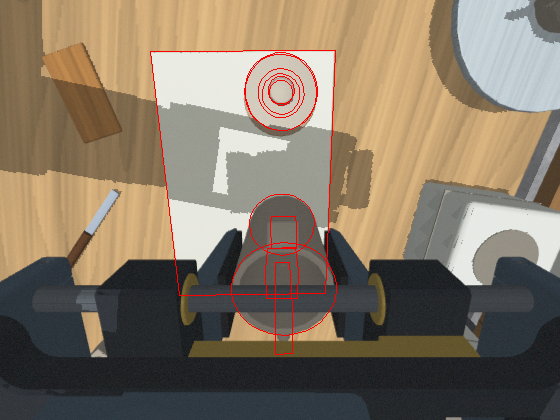

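View pics/s8.png

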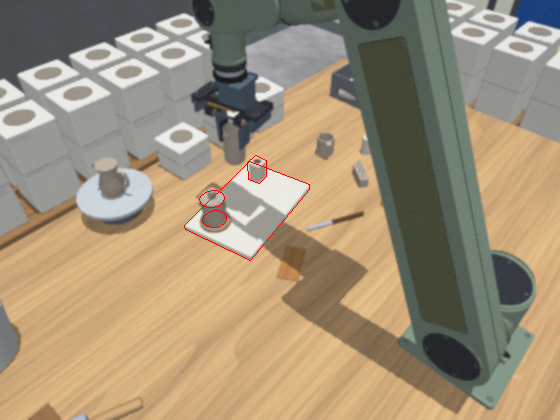

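View pics/t8.png

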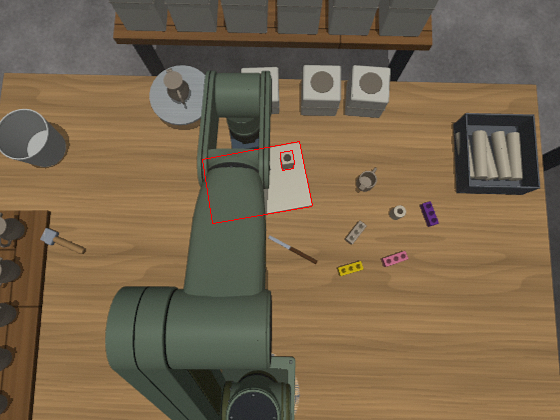

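Call:
{"method": "apply_moves", "body": {
  "plan": [
    {"jaw":1,"delta_pos":[2.5,-0.5,40],"spin":-0.007},
    {"jaw":1,"delta_pos":[2.5,-0.5,80],"spin":-0.007},
    {"jaw":1,"delta_pos":[2.5,-0.5,110],"spin":-0.007},
    {"jaw":1,"delta_pos":[2.5,-0.5,122],"spin":-0.007},
    {"jaw":1,"delta_pos":[2.5,-0.5,127],"spin":-0.007},
    {"jaw":1,"delta_pos":[2.5,-0.5,128],"spin":-0.007},
    {"jaw":1,"delta_pos":[2.5,-0.5,129],"spin":-0.007},
    {"jaw":1,"delta_pos":[2.5,-0.5,129],"spin":-0.007}
  ]
}}

```text
time_s: 23.2
ee_pos: [646.3, 32.0, 72.0]
ee_rot: [179.1, -0.2, 101.9]
force: [-0.2, -0.1, -1.7]
gripper_width: 50.9
```

```bash
python3 - <<'E'
from h import *
st(); d(644.7,32,69,101.9)
E
```

```text
23.2 [646.3  32.   72. ] [179.1  -0.2 101.9] F [-0.2 -0.1 -1.7] w 50.9 q [  2.  31.  91.   0.  57. -10.]
d [0.3, -1.6, 2.9] spin 0.0
```

Call:
{"method": "apply_moves", "body": {
  "plan": [
    {"jaw":1,"delta_pos":[0,-1,1],"spin":0},
    {"jaw":1,"delta_pos":[0,-1,2],"spin":0},
    {"jaw":1,"delta_pos":[0,-1,2.5],"spin":0},
    {"jaw":1,"delta_pos":[0,-1,3],"spin":0},
    {"jaw":1,"delta_pos":[0,-1,3],"spin":0},
    {"jaw":1,"delta_pos":[0,-1,3],"spin":0},
    {"jaw":1,"delta_pos":[0,-1,3],"spin":0},
    {"jaw":1,"delta_pos":[0,-1,3],"spin":0}
  ]
}}

```text
time_s: 24.2
ee_pos: [645.4, 31.9, 69.3]
ee_rot: [179.1, -0.2, 101.9]
force: [-1.1, 1.1, 4.7]
gripper_width: 50.6
```

Contact. Release and rise.

Call:
{"method": "apply_moves", "body": {
  "plan": [
    {"jaw":0.35,"delta_pos":[0,0,0],"spin":0},
    {"jaw":0.2,"delta_pos":[0,0,0],"spin":0},
    {"jaw":0.1,"delta_pos":[0,0,0],"spin":0},
    {"jaw":0,"delta_pos":[0,0,0],"spin":0},
    {"jaw":0,"delta_pos":[0,0,-20],"spin":0},
    {"jaw":0,"delta_pos":[0,0,-60],"spin":0},
    {"jaw":0,"delta_pos":[0,0,-110],"spin":0},
    {"jaw":0,"delta_pos":[0,0,-150],"spin":0}
  ]
}}

```text
time_s: 25.2
ee_pos: [643.5, 30.9, 221.4]
ee_rot: [179.0, -0.2, 101.9]
force: [0.4, -0.0, -0.2]
gripper_width: 91.2
```

Call:
{"method": "apply_moves", "body": {
  "plan": [
    {"jaw":0,"delta_pos":[-50,0,0],"spin":0},
    {"jaw":0,"delta_pos":[-70,0,0],"spin":0},
    {"jaw":0,"delta_pos":[-70,0,0],"spin":0},
    {"jaw":0,"delta_pos":[-70,0,0],"spin":0},
    {"jaw":0,"delta_pos":[-70,0,0],"spin":0},
    {"jaw":0,"delta_pos":[-70,0,0],"spin":0},
    {"jaw":0,"delta_pos":[-70,0,0],"spin":0},
    {"jaw":0,"delta_pos":[-70,0,0],"spin":0}
  ]
}}

```text
time_s: 26.2
ee_pos: [657.9, -37.3, 221.3]
ee_rot: [179.0, -0.2, 101.9]
force: [-0.4, -0.8, -0.1]
gripper_width: 91.4
```

```bash
python3 - <<'E'
from h import *
st()
c,im=ov('wrist','w9.png',[('lid',624.3,130,0,88),('shelf',605.8,23.5,11.9,0),('prop',665.2,-66,11.9,16),('jug',644.7,32,192,16)])
for t,p,z,y in (('jug',(645,32,3.3),16,True),('prop',(665,-66,.2),16,True),('lid',(624,130,0),88,False)):
  L=spotter.masks_of('wrist',t);print(t,[(l['confidence'],l['extent'],fit(t,[(c,l['region']*1.)],p,z,y)) for l in L[:2]])
st();d(460.4,-273,180,51)
E
```

```text
26.2 [657.9 -37.3 221.3] [179.   -0.2 101.9] F [-0.4 -0.8 -0.1] w 91.4 q [ -4.  25.  78.   0.  76. -16.]
jug [(0.76, [258.9, 91.2, 308.0, 178.4], ((np.float64(645.461755655446), np.float64(32.82553618656474), np.float64(191.80007497176027)), np.float64(0.07495534267171519)))]
prop []
lid [(0.59, [248.7, 0.0, 318.2, 49.7], ((np.float64(624.2507200241089), np.float64(130.68832921981812), None), np.float64(0.02579727571872798))), (0.43, [189.2, 325.4, 236.9, 360.1], ((np.float64(588.0), np.float64(175.0), None), np.float64(1.0)))]
26.4 [657.9 -37.6 221.2] [179.   -0.2 101.9] F [-0.1 -0.1  0.7] w 91.1 q [ -4.  25.  78.   0.  76. -16.]
d [-189.7, -242.5, 36.5] spin 0.888
```

View pics/w9.png

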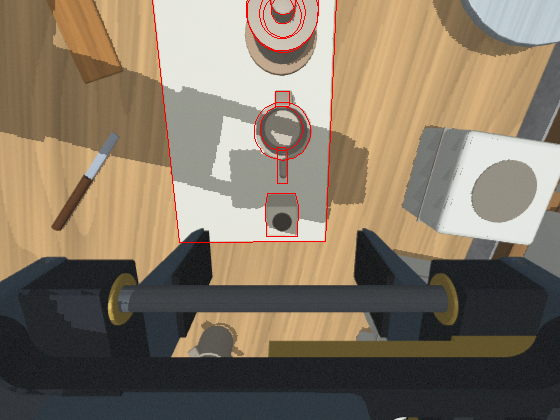

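Call:
{"method": "apply_moves", "body": {
  "plan": [
    {"jaw":0,"delta_pos":[-32,-40,5],"spin":0.13},
    {"jaw":0,"delta_pos":[-64,-81,10],"spin":0.26},
    {"jaw":0,"delta_pos":[-96,-122,15],"spin":0.4},
    {"jaw":0,"delta_pos":[-128,-163,20],"spin":0.55},
    {"jaw":0,"delta_pos":[-160,-204,30],"spin":0.7},
    {"jaw":0,"delta_pos":[-190,-242.5,36],"spin":0.85},
    {"jaw":0,"delta_pos":[-190,-242.5,36],"spin":0.888},
    {"jaw":0,"delta_pos":[-190,-242.5,36],"spin":0.888}
  ]
}}

```text
time_s: 27.4
ee_pos: [460.1, -273.8, 180.7]
ee_rot: [179.5, -0.9, 51.0]
force: [0.0, -0.2, 0.4]
gripper_width: 90.9
```

Call:
{"method": "apply_moves", "body": {
  "plan": [
    {"jaw":0,"delta_pos":[0,0,0],"spin":0},
    {"jaw":0,"delta_pos":[0,0,0],"spin":0},
    {"jaw":0,"delta_pos":[0,0,0],"spin":0},
    {"jaw":0,"delta_pos":[0,0,0],"spin":0},
    {"jaw":0,"delta_pos":[0,0,0],"spin":0},
    {"jaw":0,"delta_pos":[0,0,0],"spin":0},
    {"jaw":0,"delta_pos":[0,0,0],"spin":0},
    {"jaw":0,"delta_pos":[0,0,0],"spin":0}
  ]
}}

```text
time_s: 28.4
ee_pos: [460.2, -273.8, 180.7]
ee_rot: [179.5, -0.9, 51.0]
force: [-0.2, 0.4, 0.6]
gripper_width: 91.1
```

```bash
python3 - <<'E'
from h import *
st()
c,im=ov('wrist','w10.png',[('cones',460.4,-273,51,0)])
L=spotter.masks_of('wrist','cones');print([(l['confidence'],l['extent'],fit('cones',[(c,l['region']*1.)],(460,-273,.89),0)) for l in L[:3]])
E
```

```text
28.4 [ 460.2 -273.8  180.7] [179.5  -0.9  51. ] F [-0.2  0.4  0.6] w 91.1 q [-32.  16.  98.   1.  65.   6.]
[(0.7, [263.4, 270.2, 313.5, 323.8], ((np.float64(379.4196988691654), np.float64(-382.6936788577716), np.float64(152.92181387986744)), np.float64(2.607755281338605))), (0.66, [170.3, 209.2, 234.2, 262.9], ((np.float64(354.21495087169353), np.float64(-256.6397406443745), np.float64(197.56961797268238)), np.float64(0.46268223319862295))), (0.64, [417.1, 260.1, 427.5, 281.1], ((np.float64(318.87933473236683), np.float64(-690.6349457395731), np.float64(169.10507637990338)), np.float64(1.0)))]
```

View pics/w10.png

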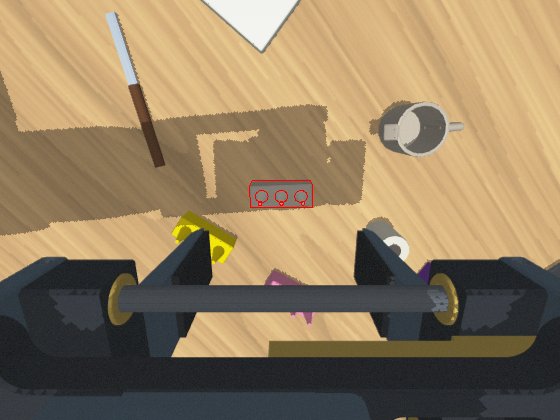

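```bash
python3 - <<'E'
from h import *
st(); d(460.4,-273.2,80,51);d(460.4,-273.2,16,51)
o=cv2.imread('pics/w10.png'); cv2.imwrite('pics/w10z.png',cv2.resize(o[160:230,220:340],None,fx=6,fy=6,interpolation=cv2.INTER_CUBIC))
E
```

```text
28.5 [ 460.2 -273.8  180.7] [179.5  -0.9  51. ] F [-0.4  0.4 -0.5] w 91.2 q [-32.  16.  98.   1.  65.   6.]
d [-0.9, -1.1, 100.7] spin -0.0
d [-1.9, -1.6, 164.7] spin -0.0
```

View pics/w10z.png

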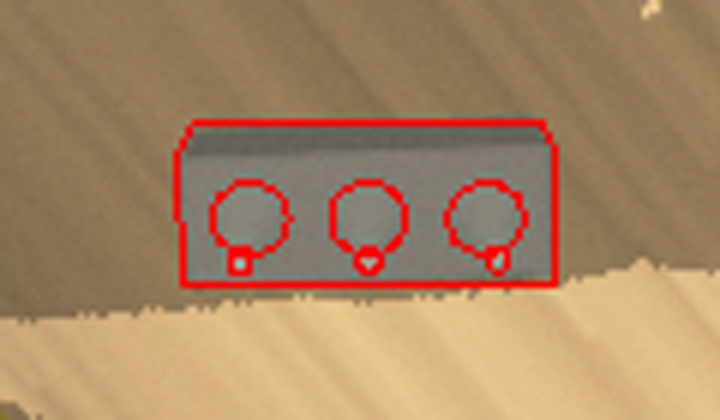

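Call:
{"method": "apply_moves", "body": {
  "plan": [
    {"jaw":0.1,"delta_pos":[-1,-1,50],"spin":0},
    {"jaw":0.1,"delta_pos":[-1,-1,100],"spin":0},
    {"jaw":0.1,"delta_pos":[-1.5,-1.5,140],"spin":0},
    {"jaw":0.1,"delta_pos":[-2,-1.5,158],"spin":0},
    {"jaw":0.1,"delta_pos":[-2,-1.5,165],"spin":0},
    {"jaw":0.1,"delta_pos":[-2,-1.5,165],"spin":0},
    {"jaw":0.2,"delta_pos":[-2,-1.5,165],"spin":0},
    {"jaw":1,"delta_pos":[-2,-1.5,165],"spin":0}
  ],
  "squeeze": 18
}}

```text
time_s: 29.5
ee_pos: [460.9, -273.6, 16.6]
ee_rot: [179.4, -0.9, 51.0]
force: [-0.1, 0.4, 1.6]
gripper_width: 69.8
```

Call:
{"method": "apply_moves", "body": {
  "plan": [
    {"jaw":1,"delta_pos":[0,0,0],"spin":0},
    {"jaw":1,"delta_pos":[0,0,0],"spin":0},
    {"jaw":1,"delta_pos":[0,0,0],"spin":0},
    {"jaw":1,"delta_pos":[0,0,-8],"spin":0},
    {"jaw":1,"delta_pos":[0,0,-25],"spin":0},
    {"jaw":1,"delta_pos":[0,0,-60],"spin":0},
    {"jaw":1,"delta_pos":[0,0,-100],"spin":0},
    {"jaw":1,"delta_pos":[0,0,-140],"spin":0}
  ]
}}

```text
time_s: 30.5
ee_pos: [458.2, -274.3, 158.2]
ee_rot: [179.4, -0.9, 51.0]
force: [0.4, 0.2, -1.5]
gripper_width: 70.2
```

```bash
python3 - <<'E'
from h import *
st(); s=env.state()['ee_pos']
c,im=ov('wrist','w11.png',[('cones',s[0],s[1],51,s[2]-16)])
# target: jug at shelf(40,0) -> cones at shelf(-30,0)
t=np.radians(11.9); jug=np.array([645.1,32.2]); tgt=jug-70*np.array([np.cos(t),np.sin(t)]); print(tgt)
d(tgt[0]-60*np.cos(t),tgt[1]-60*np.sin(t),150,11.9)
E
```

```text
30.5 [ 458.2 -274.3  158.2] [179.4  -0.9  51. ] F [ 0.4  0.2 -1.5] w 70.2 q [-33.  17. 101.   1.  62.   6.]
[576.60437104  17.76570702]
d [254.3, -133.3, 15.3] spin 0.682
```

View pics/w11.png

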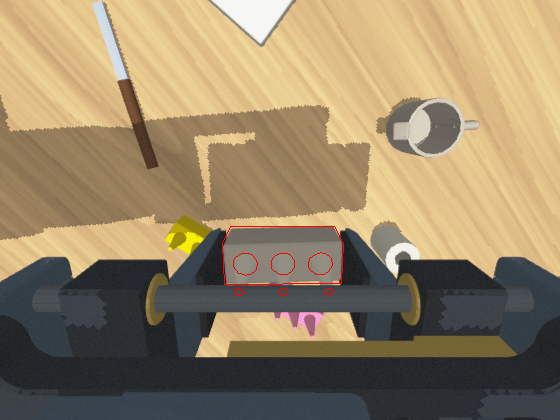

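```bash
python3 - <<'E'
from h import *
st(); d(576.5,17.6,150,11.9)
E
```

```text
30.55 [ 461.  -276.1  163.9] [178.8  -1.   51. ] F [ 0.9 -1.   1.9] w 69.9 q [-33.  16. 100.   1.  62.   6.]
d [300.6, -95.5, 16.9] spin 0.682
```

Call:
{"method": "apply_moves", "body": {
  "plan": [
    {"jaw":1,"delta_pos":[40,-13,2],"spin":0.09},
    {"jaw":1,"delta_pos":[90,-29,4],"spin":0.2},
    {"jaw":1,"delta_pos":[140,-45,6],"spin":0.32},
    {"jaw":1,"delta_pos":[190,-61,8],"spin":0.44},
    {"jaw":1,"delta_pos":[240,-77,10],"spin":0.56},
    {"jaw":1,"delta_pos":[285,-90,12],"spin":0.66},
    {"jaw":1,"delta_pos":[300,-95.5,15],"spin":0.682},
    {"jaw":1,"delta_pos":[300,-95.5,15],"spin":0.682}
  ]
}}

```text
time_s: 31.55
ee_pos: [575.9, 18.2, 151.6]
ee_rot: [179.7, -1.5, 12.1]
force: [0.5, -0.0, -1.5]
gripper_width: 70.4
```

Call:
{"method": "apply_moves", "body": {
  "plan": [
    {"jaw":1,"delta_pos":[0,0,0],"spin":0},
    {"jaw":1,"delta_pos":[0,0,0],"spin":0},
    {"jaw":1,"delta_pos":[0,0,0],"spin":0},
    {"jaw":1,"delta_pos":[0,0,0],"spin":0},
    {"jaw":1,"delta_pos":[0,0,0],"spin":0},
    {"jaw":1,"delta_pos":[0,0,0],"spin":0},
    {"jaw":1,"delta_pos":[0,0,0],"spin":0},
    {"jaw":1,"delta_pos":[0,0,0],"spin":0}
  ]
}}

```text
time_s: 32.55
ee_pos: [575.9, 18.2, 151.6]
ee_rot: [179.7, -1.5, 12.1]
force: [-0.6, -0.0, -1.5]
gripper_width: 70.6
```

```bash
python3 - <<'E'
from h import *
st(); s=env.state()['ee_pos']
c,im=ov('wrist','w12.png',[('cones',s[0],s[1],11.9,s[2]-16),('shelf',605.8,23.5,11.9,0),('jug',645.1,32.3,191.9,16),('lid',624.3,130,0,88)])
d(576.5,17.6,60,11.9);d(576.5,17.6,34,11.9)
E
```

```text
32.55 [575.9  18.2 151.6] [179.7  -1.5  12.1] F [-0.6 -0.  -1.5] w 70.6 q [ 1. 20. 96. -0. 62. 79.]
d [-1.9, 0.2, 91.6] spin 0.003
d [-2.6, 0.0, 117.6] spin 0.003
```

View pics/w12.png

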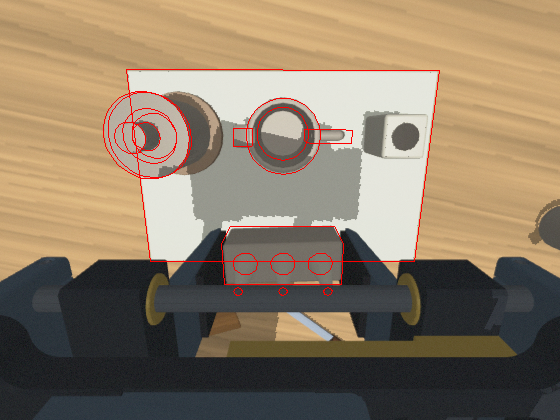

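Call:
{"method": "apply_moves", "body": {
  "plan": [
    {"jaw":1,"delta_pos":[-1,0,35],"spin":0.003},
    {"jaw":1,"delta_pos":[-1.5,0,65],"spin":0.003},
    {"jaw":1,"delta_pos":[-2,0,90],"spin":0.003},
    {"jaw":1,"delta_pos":[-2.5,0,104],"spin":0.003},
    {"jaw":1,"delta_pos":[-2.5,0,110],"spin":0.003},
    {"jaw":1,"delta_pos":[-2.5,0,113],"spin":0.003},
    {"jaw":1,"delta_pos":[-2.5,0,115],"spin":0.003},
    {"jaw":1,"delta_pos":[-2.5,0,115],"spin":0.003}
  ]
}}

```text
time_s: 33.6
ee_pos: [576.8, 17.7, 37.1]
ee_rot: [179.7, -1.5, 11.9]
force: [0.1, 0.6, -1.4]
gripper_width: 69.7
```

```bash
python3 - <<'E'
from h import *
st();d(576.5,17.6,33,11.9)
E
```

```text
33.6 [576.8  17.7  37.1] [179.7  -1.5  11.9] F [ 0.1  0.6 -1.4] w 69.7 q [  1.  27. 104.  -0.  47.  79.]
d [-0.4, 0.0, 4.0] spin -0.0
```

Call:
{"method": "apply_moves", "body": {
  "plan": [
    {"jaw":1,"delta_pos":[-0.5,0,1],"spin":0},
    {"jaw":1,"delta_pos":[-0.5,0,2],"spin":0},
    {"jaw":1,"delta_pos":[-0.5,0,3],"spin":0},
    {"jaw":1,"delta_pos":[-0.5,0,4],"spin":0},
    {"jaw":1,"delta_pos":[-0.5,0,4],"spin":0},
    {"jaw":1,"delta_pos":[-0.5,0,4],"spin":0},
    {"jaw":1,"delta_pos":[-0.5,0,4],"spin":0},
    {"jaw":1,"delta_pos":[-0.5,0,4],"spin":0}
  ]
}}

```text
time_s: 34.6
ee_pos: [576.4, 17.6, 33.1]
ee_rot: [179.7, -1.5, 11.9]
force: [-0.3, 0.8, -1.2]
gripper_width: 70.2
```

Call:
{"method": "apply_moves", "body": {
  "plan": [
    {"jaw":1,"delta_pos":[0,0,0.5],"spin":0},
    {"jaw":1,"delta_pos":[0,0,1],"spin":0},
    {"jaw":1,"delta_pos":[0,0,1.5],"spin":0},
    {"jaw":1,"delta_pos":[0,0,1.5],"spin":0},
    {"jaw":1,"delta_pos":[0,0,1.5],"spin":0},
    {"jaw":1,"delta_pos":[0,0,1.5],"spin":0},
    {"jaw":1,"delta_pos":[0,0,1.5],"spin":0},
    {"jaw":1,"delta_pos":[0,0,1.5],"spin":0}
  ]
}}

```text
time_s: 35.6
ee_pos: [576.7, 17.6, 32.7]
ee_rot: [179.6, -1.6, 11.9]
force: [-2.3, 0.2, 7.1]
gripper_width: 70.0
```

Contact at the expected height; release and withdraw.

Call:
{"method": "apply_moves", "body": {
  "plan": [
    {"jaw":0.2,"delta_pos":[0,0,0],"spin":0},
    {"jaw":0.15,"delta_pos":[0,0,0],"spin":0},
    {"jaw":0.1,"delta_pos":[0,0,0],"spin":0},
    {"jaw":0.05,"delta_pos":[0,0,0],"spin":0},
    {"jaw":0.05,"delta_pos":[-2,0,-15],"spin":0},
    {"jaw":0,"delta_pos":[-2,0,-45],"spin":0},
    {"jaw":0,"delta_pos":[-2,0,-90],"spin":0},
    {"jaw":0,"delta_pos":[-2,0,-130],"spin":0}
  ]
}}

```text
time_s: 36.6
ee_pos: [571.1, 17.2, 165.2]
ee_rot: [179.6, -1.7, 11.9]
force: [-0.5, -0.1, -0.1]
gripper_width: 91.0
```

Call:
{"method": "apply_moves", "body": {
  "plan": [
    {"jaw":0,"delta_pos":[0,0,-30],"spin":0},
    {"jaw":0,"delta_pos":[-30,0,-60],"spin":0},
    {"jaw":0,"delta_pos":[-30,0,-60],"spin":0},
    {"jaw":0,"delta_pos":[-30,0,-60],"spin":0},
    {"jaw":0,"delta_pos":[-30,0,-60],"spin":0},
    {"jaw":0,"delta_pos":[-30,0,-60],"spin":0},
    {"jaw":0,"delta_pos":[-30,0,-60],"spin":0},
    {"jaw":0,"delta_pos":[-30,0,-60],"spin":0}
  ]
}}

```text
time_s: 37.6
ee_pos: [540.0, 11.1, 224.0]
ee_rot: [179.6, -1.6, 11.9]
force: [-1.4, 0.4, 0.2]
gripper_width: 91.1
```

```bash
python3 - <<'E'
from h import *
st()
I=[('cones',576.5,17.6,11.9,16),('shelf',605.8,23.5,11.9,0),('jug',645.1,32.3,191.9,16),('lid',624.3,130,0,88),('prop',665.2,-66,11.9,16)]
c,im=ov('wrist','w13.png',I)
for t,p,z,y in (('cones',(576.5,17.6,.21),16,True),('jug',(645,32,3.35),16,True),('lid',(624,130,0),88,False)):
  L=spotter.masks_of('wrist',t);print(t,[(l['confidence'],l['extent'],fit(t,[(c,l['region']*1.)],p,z,y)) for l in L[:2]])
im=cams.grab_frame('side'); cv2.imwrite('pics/s13.png',cv2.resize(im[120:300,130:400,::-1],None,fx=2.9,fy=2.9,interpolation=cv2.INTER_CUBIC))
E
```

```text
37.6 [540.   11.1 224. ] [179.6  -1.6  11.9] F [-1.4  0.4  0.2] w 91.1 q [-0. 14. 94. -0. 70. 78.]
cones [(0.75, [251.6, 147.9, 313.6, 175.7], ((np.float64(576.7308445157583), np.float64(18.192724110256712), np.float64(13.923789345853992)), np.float64(0.05062903774226453))), (0.39, [154.8, 47.1, 411.0, 213.5], ((np.float64(608.1224500137532), np.float64(51.544594822432565), np.float64(-6.723736473196428)), np.float64(0.9486876121958151)))]
jug [(0.68, [246.4, 63.8, 331.6, 127.0], ((np.float64(645.4681042148484), np.float64(32.98024899666403), np.float64(192.8716176184625)), np.float64(0.07931326231279913)))]
lid [(0.6, [142.7, 60.1, 209.0, 129.9], ((np.float64(625.3083944320679), np.float64(130.05143547058105), None), np.float64(0.03368059966967348)))]
```

View pics/w13.png

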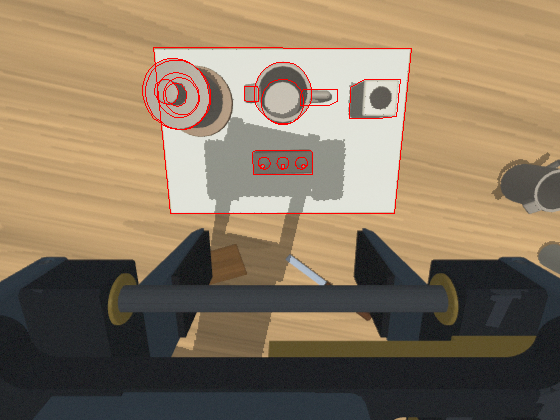

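View pics/s13.png

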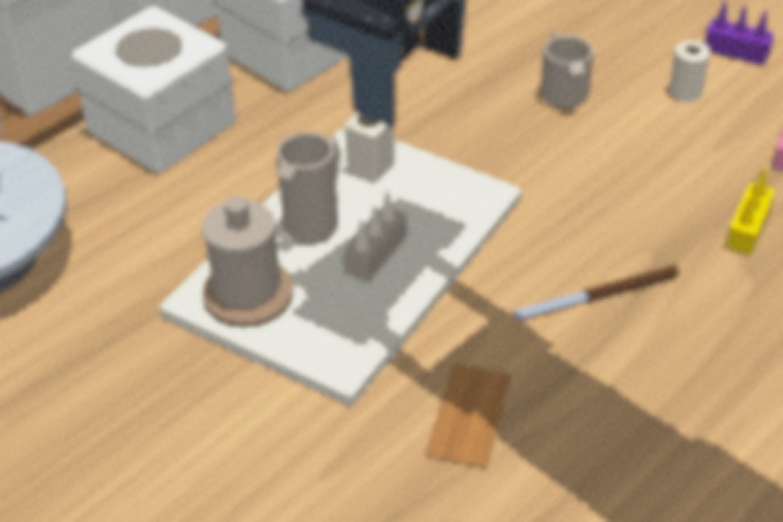

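```bash
python3 - <<'E'
import cv2
o=cv2.imread('pics/w13.png'); cv2.imwrite('pics/w13z.png',cv2.resize(o[135:220,215:350],None,fx=5.5,fy=5.5,interpolation=cv2.INTER_CUBIC))
E
```

```text
(no output)
```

View pics/w13z.png

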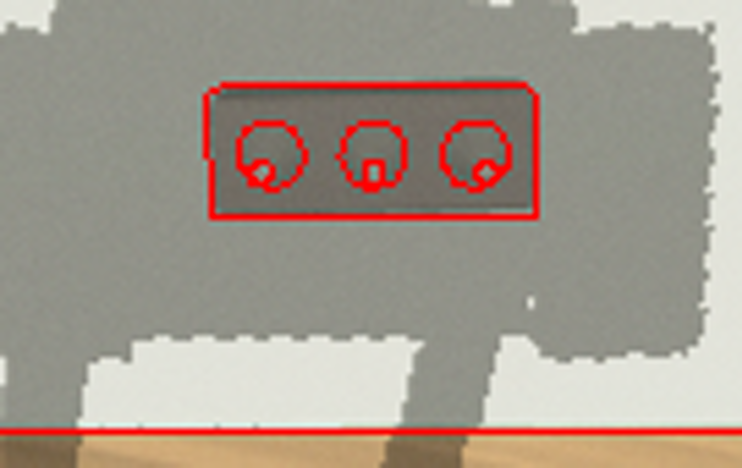

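```bash
python3 -c "
from h import *
st(); env.job_done()"
```

```text
37.85 [540.   11.1 224.4] [179.6  -1.7  11.9] F [ 0.1 -0.4 -0.6] w 91.3 q [-0. 14. 94. -0. 70. 78.]
the job is handed in; nothing more can be done
```

The kiln shelf is set in the order you asked, and I handed the job in at 37.9 s. The jar stands on the setter with its lid home, the tall jug is midway between the jar and the square prop, and the cone stand is in front of the jug. The robot was clear of everything.

**Last checks (wrist and side pictures, world mm):**

| Thing | Measured | Target |
|---|---|---|
| Jar, with lid (measured on the lid) | about (625, 130) | setter centre about (624, 130) |
| Jug | about (645.4, 33), handle towards the prop | (644.7, 32) |
| Cones | about (576.7, 18) | (576.5, 17.6) |

- **Lid:** it met the jar at the expected height, and the lid outline drawn at the home height fits the picture.
- **Cones, position:** I took halfway as measured from the jug's axis, so the stand's centre is about 70 mm from both the jug's axis and the front edge.
- **Cones, angle:** the mask fit put the stand about 2° off parallel to the front edge, and the enlarged picture agreed at 1–2°. I left it. The jug's fit also read about 1° high, so part of that may be measurement error.
- **Cones, grip:** I gripped the stand across its 70 mm length instead of the 26 mm width, so the gripper's body would clear the jug.
- **Prop:** the networks did not find it in the wrist picture at the jug check, so its position comes from the shelf fit, and its outline fits the pictures.
- **Things to leave alone:** I never touched the short jug, the round prop or the coloured look-alikes. They looked unmoved in the pictures, but I did not measure them.

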